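Hang the bottle carrier on the conveyor rail and slide it to the arrival flag

ROBOT

A 6-joint arm with a two-finger parallel gripper is mounted at the origin on the work surface. World frame = base frame: x ahead of the robot, y to its left, z up, the work surface at z = 0. Lengths are in mm, angles in rad, forces in N, time in s.
With the tool pointing down it reaches from about 325 to 900 mm from the base axis. Payload 6.1 kg.
Tool frame: the origin (TCP) lies at the very end of the fingers, on their centre line; the grasp point (between the pads) lies 19 mm behind it; z points along the fingers, y is the line along which they close (so a half turn about z gives the same grasp; the last joint's range is limited). The gripper opens to 85 mm and grips with 20 to 120 N. Pads are 22 mm wide; open, the fingers measure 114 mm over their backs; the gripper's body (76 mm by 85 mm) begins 54 mm behind the grasp point. The pads swing forward as they close: fully open they stand 13 mm farther back than shut.
Start: joints at [-1.31, 0.22, 1.526, -0, 1.395, -0.126], TCP at [235.759, -578.821, 231.3] pointing down, gripper open.
Joint ranges: [-2.98, 2.98], [-0.91, 2.08], [0.09, 2.57], [-1.24, 4.39], [0.2, 2.65], [-2.68, 2.68]. Speed limits (rad/s): [2.57, 2.57, 3.01, 3.14, 3.14, 3.14].

INTERFACE

Orientations are given as a unit quaternion [x, y, z, w].
In Python, from bench import bot gives the robot as it stands.
- The arm moves only by the tool servo_tool, never from a script. Its argument "moves" is a list of rows, each an object with "dp": the shift along the tool's x, y, z scaled (see below), a list of three; "delta_rot": the turn, a rotation vector about the tool's x, y, z scaled (see below), a list of three. A call has 1 to 20 rows; each row is the pose to reach, as a shift and turn from the pose commanded when the call began, along the tool's axes at that moment, turning the shorter way round; what a row does not reach only later rows make up. The controller multiplies each number of a shift by 0.8 m and each number of a turn by 180 degrees. A row lasts 1/8 s, in which the tool goes at most 62.5 mm and 10.7 degrees, less where a joint would pass 70% of its speed; a pose out of reach is approached as far as the arm can. A call with a number of a shift or a turn outside -1 to 1 is refused whole. A call with a gripper value outside its range is refused whole. "grip" is the opening, from 0 (shut) to 1 (fully open), set as the call begins (left out, the last holds). The fingers move at their own pace and stop on an object; "newtons" is the grip in N (left out, the last holds). Time passes only in rows, so rows that repeat a pose let the fingers close. It gives the time, the measured TCP pose, the force, the opening and the grip force at its end, in the units of the state.
- bot.get_obs(): the state, without advancing time (a new reading comes with each control period).
- bot.read_camera(name): name is "scene" or "top"; returns a dict with "frame" (420x560x3 uint8, red, green, blue), "fx", "fy", "cx", "cy" (pixels), "origin" and "rotation" of the camera in the world. Camera axes: x right, y down, z forward; pixel columns grow to the right and rows downward; lengths in mm; the calibration is good to about 2 mm. A picture is of the moment at which its call begins. There is no depth.
- bot.hand_in(): hands the job in; it is judged then, once.
The state is a dict: "t": time; "joint_pos": joint angles; "qd": joint speeds; "tau": joint torques, N m; "tool_pos": TCP position; "ee_rot": TCP orientation; "force": force on the tool from outside, world axes, zero at the start; "wrist_torque": the same for the moment, N m; "opening": opening from 0.0 (shut) to 1.0 (fully open); "finger_force": force on a finger pad.
Only numpy, scipy, OpenCV 4.12 (cv2) and the standard library are available. Lean on these libraries where they do the work, as an engineer would, in place of code of your own. Each camera call takes 0.05 s, during which the arm holds its last target. There are 200 camera calls.

TASK

Pick up the blue bottle carrier by its black grip and lift its hook over the lip of the conveyor rail at the loading end (the blue band), then lower it gently until it sits fully down behind the lip. Keeping it on the rail, slide it along towards the red flag and push the flag fully home, without shoving the clamped black stop along the rail, then let go so that the carrier stays there and holds the flag in. Leave the grey carrier and the standing bottles alone, and do not strike or press hard on the rail.

Things in the scene. Friction and masses are not known exactly. Their poses are not given: they have to be found in the camera images.
- carrier_grip (a point): Centre of the black upright grip on top of the blue bottle carrier (loose, 0.35-0.55 kg, standing on the table at the start). Grip 16 mm thick (x), 44 wide (y), 50 tall. x points to the hook side, z up. Below the grip a 60 mm wide top plate, 28 mm behind to 42 mm ahead of this point, upper face 25 mm and underside 33 mm below it. The carrier's base is 183 mm below this point.
- carrier_hook (a point): Middle of the carrier's 9 mm hook gap, on the top plate's underside; 31.5 mm ahead of and 33 mm below the grip centre, same axes. 4.5 mm behind it is the outer face of the 60 mm wide back plate, which reaches down to the base; 4.5 mm ahead the hook tongue begins, 6 mm thick, 60 wide, hanging 18 mm down. With the carrier fully seated this point lies on the lip's top edge.
- rail_lip (a point): Middle of the top edge of the rail's front (anti-jump) lip, 6 mm thick, 190 mm above the table; y runs along the rail to the flag, x away from the robot. The fixed aluminium rail is 460 mm long. Behind the lip a slot 14 mm wide, 30 deep for the tongue, then a 6 mm wall as high as the lip. Blue band of the loading end: y = -175 to -85 mm; the flag never reaches a carrier centred there at y = -130.
- rail: The whole rail; origin on the table, 190 mm below and 3 mm to the robot's side of rail_lip, same axes. Flush with the lip's front face, 114 to 138 mm below the lip's top, runs a rest bar on which the hanging carrier's back plate leans. The two posts stand behind that face, at the rail's ends; their feet reach 20 mm in front of it.
- flag (a joint): Red sprung flag, a bar lying just above the lip and slot, facing the loading end. 0 = out, grows towards rail +y as the carrier's top plate pushes it, 0.012 m = fully home. About 1 N pushes it back out; the hanging carrier's own friction holds it. Its place is not given: its face stands somewhere from y = -25 to +55 mm of rail_lip, so feel or look for it.
- clamp (a joint): Black stop block carrying the flag, clamped on the rail by friction. Value in m: how far it has been shoved towards rail +y (0 at the start). Once the flag is home it slips at about 14 N; it should stay where it is.
- hung_grip (a point): Centre of the grip of a like carrier in grey that already hangs on the rail beyond the stop: leave it alone.
- bottle_a_mid (a point): Middle of a loose black bottle with clear cap, 44 mm in diameter, 137 mm tall, standing on the table: leave it alone.
- bottle_b_mid (a point): Another such bottle, likewise.
- bottle_c_mid (a point): Another such bottle, likewise.
There are look-alikes about, which are no part of the job. What is shaped like the part that bears carrier_grip but yellow is not meant.

How it is judged:
By the outcome, as a careful person would: the job done as asked, in the order asked, and still so for the second after the job is handed in, with the robot touching nothing.
It also fails if it takes over 59 s, if anything falls off the work surface, if the arm or the gripper's body presses on something with over 40 N, if the wrist force passes 120 N, or if a joint passes its speed limit or range.

## Working session

There is one attempt and no reset: what is moved stays moved. The work goes in short steps, Python scripts to look and compute and a tool call to move; the robot and the scene stay as the last step left them, time stands still between calls to the robot, and variables do not carry over. Pictures are saved under pics/ and viewed, at most 10 in all, crops included, and the job is handed in when it is done.

Besides the shell and the picture viewer there is one more tool, called as name(argument=value, ...) on one line, values as JSON. servo_tool: Moves the arm, as the interface text tells. Shifts and turns lie within -1 to 1; 1 stands for 0.8 m of shift or 180 degrees of turn. Its arguments: {"type":"object","properties":{"moves":{"type":"array"},"grip":{"type":"number"},"newtons":{"type":"number"}},"required":["moves"]}

```bash
mkdir -p pics; python3 - <<'E'
from bench import bot
import cv2,numpy as np
for n in("scene","top"):
    c=bot.read_camera(n); cv2.imwrite(f"pics/{n}0.png",c["frame"][:,:,::-1])
    print(n,c["fx"],c["fy"],c["cx"],c["cy"],np.round(c["origin"],1).tolist(),np.round(c["rotation"],4).tolist())
o=bot.get_obs();print(o)
E
```

```text
scene 461.5100258536022 461.5100258536022 282.9841803267584 208.79333941521807 [1263.6, -63.8, 895.8] [0.6962, 0.6136, -0.2455, -0.2803]
top 536.9380464987962 536.9380464987962 275.2062245169323 208.2614071414378 [379.8, 30.9, 1146.7] [-0.6978, 0.712, -0.0587, 0.0517]
{'t': 0.1, 'joint_pos': array([-1.31010496e+00,  2.21184401e-01,  1.52746198e+00, -1.26639519e-05,
        1.39469987e+00, -1.26103050e-01]), 'qd': array([-0.00168555, -0.00127848, -0.00399376, -0.00125073,  0.0023311 ,
       -0.00120363]), 'tau': array([ 1.38856038e-03, -4.98244679e+01, -3.90544903e+01, -1.62242923e-04,
        5.70789576e-03,  3.46746742e-05]), 'tool_pos': array([ 235.61652938, -578.31417878,  230.30400584]), 'ee_rot': array([ 9.81356385e-01,  1.92194893e-01, -6.51777471e-05, -8.74393074e-04]), 'force': array([-0.20432629,  0.40634899,  0.16268851]), 'wrist_torque': array([-0.01527576,  0.03010846,  0.03922629]), 'finger_force': 0.0, 'opening': 0.995076804727575}
```

View pics/scene0.png

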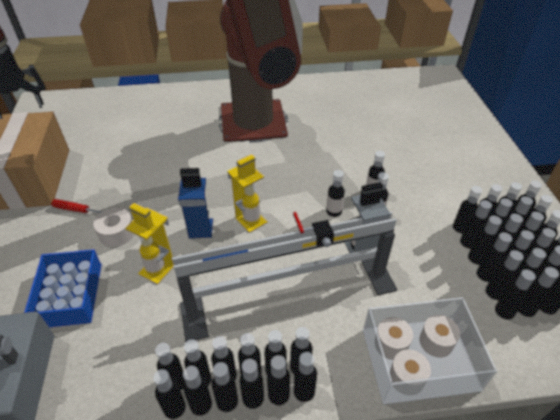

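View pics/top0.png

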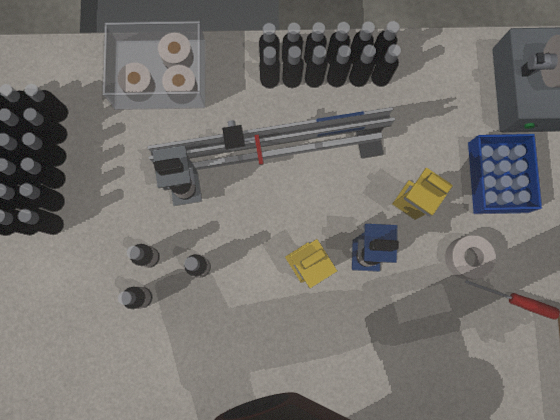

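Top view: the blue carrier is at (378,245) with its black grip at (385,245). The yellow look-alikes are at (312,263) and (423,192). The rail runs from (155,155) to (392,118), with the flag at (258,150), the stop at (233,135) and the grey carrier at (170,165). In the scene view the blue carrier is at (195,205) and its grip at (190,178). It is the only blue carrier with a black grip. I'll confirm it in an enlarged crop.

```bash
python3 - <<'E'
import cv2,numpy as np
a=cv2.imread("pics/top0.png")[95:285,140:460]; b=cv2.imread("pics/scene0.png")[150:340,120:420]
cv2.imwrite("pics/ctop.png",cv2.resize(a,None,fx=2.5,fy=2.5,interpolation=cv2.INTER_CUBIC))
cv2.imwrite("pics/cscene.png",cv2.resize(b,None,fx=2.6,fy=2.6,interpolation=cv2.INTER_CUBIC))
E
```

```text
(no output)
```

View pics/ctop.png

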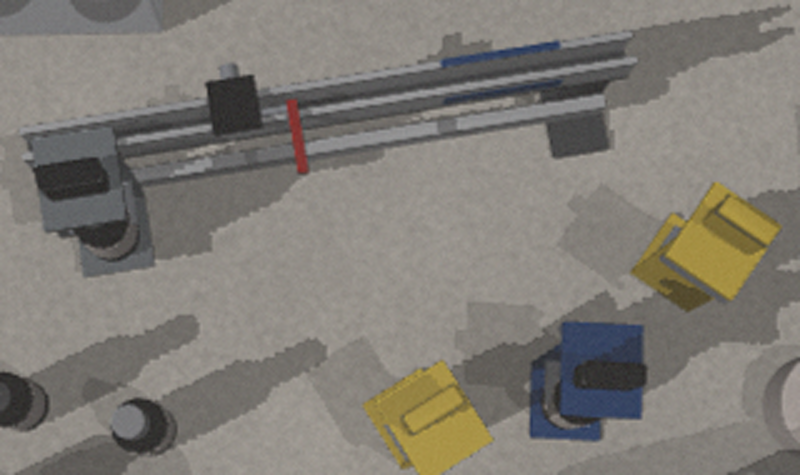

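View pics/cscene.png

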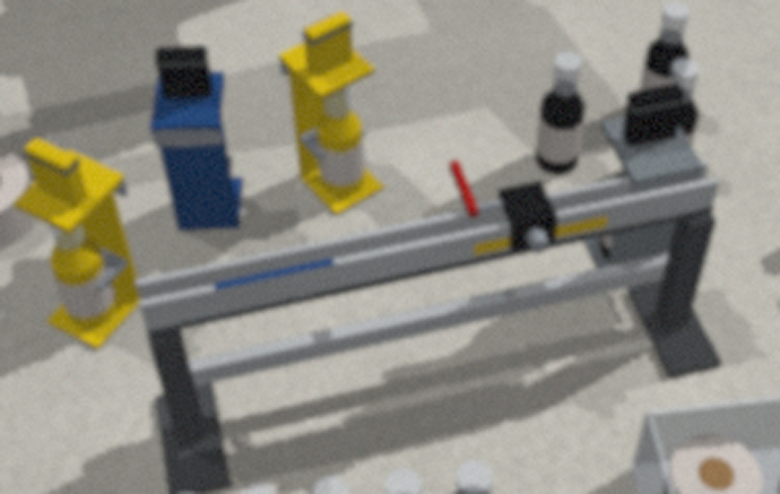

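The crop confirms it: the blue carrier has the black grip and its grey hook tongue faces the rail (+x). Rail lines in the top image: wall about (150,147)-(392,110), lip about (150,158)-(394,119), with the rest bar below them. Next I'll measure.

```bash
cat > h.py <<'E'
import numpy as np,cv2
from scipy.spatial.transform import Rotation as R
C={"scene":(461.51,282.984,208.793,[1263.6,-63.8,895.8],[0.6962,0.6136,-0.2455,-0.2803]),
"top":(536.938,275.206,208.261,[379.8,30.9,1146.7],[-0.6978,0.712,-0.0587,0.0517])}
def ray(n,p):
    f,cx,cy,o,q=C[n]; p=np.atleast_2d(p).astype(float)
    d=np.c_[(p[:,0]-cx)/f,(p[:,1]-cy)/f,np.ones(len(p))]
    return np.array(o),R.from_quat(q).apply(d)
def onz(n,p,z):
    o,d=ray(n,p); return o+d*((z-o[2])/d[:,2])[:,None]
def proj(n,P):
    f,cx,cy,o,q=C[n]; v=R.from_quat(q).inv().apply(np.atleast_2d(P)-np.array(o))
    return np.c_[f*v[:,0]/v[:,2]+cx,f*v[:,1]/v[:,2]+cy]
E
python3 - <<'E'
from h import *
np.set_printoptions(precision=1,suppress=True)
from bench import bot
print(np.array(bot.read_camera("top")["rotation"]))
t=cv2.imread("pics/top0.png");s=cv2.imread("pics/scene0.png")
g=cv2.cvtColor(t,cv2.COLOR_BGR2GRAY).astype(float);g=cv2.GaussianBlur(g,(3,1),0)
def show(a,b):
    pts=[]
    for u in range(a[0],b[0],6 if b[0]-a[0]>60 else 4):
        v=a[1]+(b[1]-a[1])*(u-a[0])/(b[0]-a[0]); k=np.arange(int(round(v))-3,int(round(v))+4)
        w=g[k,u]-g[k,u].min(); w[w<.5*w.max()]=0; pts.append((u,(w*k).sum()/w.sum()))
    pts=np.array(pts);P=onz("top",pts,190)
    c=np.polyfit(P[:,1],P[:,0],1); r=P[:,0]-np.polyval(c,P[:,1]); m=abs(r)<2.5
    c=np.polyfit(P[m,1],P[m,0],1);print("x=%.4f*y+%.1f"%tuple(c),m.sum(),len(m),r[m].std()); 
show((200,150),(390,119.5)); show((250,132),(388,111.5))
print("ends",onz("top",[[394,119],[392,110],[150,147.5],[150,158]],190))
hs=cv2.cvtColor(t,cv2.COLOR_BGR2HSV)
bl=cv2.inRange(hs,(100,110,30),(125,255,255)); 
m=np.zeros_like(bl);m[215:275,345:402]=bl[215:275,345:402]
cn=max(cv2.findContours(m,0,2)[0],key=cv2.contourArea);print("blue ctr",cv2.approxPolyDP(cn,2,True)[:,0].tolist())
# red flag
rd=cv2.inRange(hs,(0,120,60),(8,255,255))|cv2.inRange(hs,(172,120,60),(180,255,255))
m=np.zeros_like(rd);m[130:170,240:280]=rd[130:170,240:280];c=cv2.findContours(m,0,2)[0];c=max(c,key=cv2.contourArea)
print("flag",cv2.boxPoints(cv2.minAreaRect(c)).tolist(),onz("top",cv2.boxPoints(cv2.minAreaRect(c)),195))
# grip
k=cv2.inRange(t,(0,0,0),(42,42,42));m=np.zeros_like(k);m[232:258,360:405]=k[232:258,360:405]
c=max(cv2.findContours(m,0,2)[0],key=cv2.contourArea);print("grip",cv2.boxPoints(cv2.minAreaRect(c)).tolist(),onz("top",cv2.boxPoints(cv2.minAreaRect(c)),208))
hss=cv2.cvtColor(s,cv2.COLOR_BGR2HSV)
rd=cv2.inRange(hss,(0,120,60),(8,255,255))|cv2.inRange(hss,(172,120,60),(180,255,255))
m=np.zeros_like(rd);m[205:240,285:310]=rd[205:240,285:310];c=max(cv2.findContours(m,0,2)[0],key=cv2.contourArea)
print("flag s",cv2.boxPoints(cv2.minAreaRect(c)).tolist(),onz("scene",cv2.boxPoints(cv2.minAreaRect(c)),195))
E
```

```text
[-0.7  0.7 -0.1  0.1]
x=-0.1459*y+665.2 28 32 0.6998583883215804
x=-0.1382*y+685.7 12 23 0.5362725345647114
ends [[ 693.8 -204.1  190. ]
 [ 711.3 -201.3  190. ]
 [ 647.6  246.9  190. ]
 [ 627.9  246.6  190. ]]
blue ctr [[365, 248], [367, 260], [371, 256], [373, 260], [395, 261], [395, 251], [370, 252]]
flag [[254.38380432128906, 135.09732055664062], [258.1838073730469, 134.497314453125], [262.6676025390625, 162.89462280273438], [258.8675842285156, 163.49462890625]] [[666.2  55.2 195. ]
 [667.2  48.2 195. ]
 [613.6  40.9 195. ]
 [612.6  47.9 195. ]]
grip [[362.0, 252.0], [362.0, 252.0], [362.0, 252.0], [362.0, 252.0]] [[ 447.2 -130.2  208. ]
 [ 447.2 -130.2  208. ]
 [ 447.2 -130.2  208. ]
 [ 447.2 -130.2  208. ]]
flag s [[292.96551513671875, 213.41378784179688], [296.0689697265625, 212.17239379882812], [303.72412109375, 231.31033325195312], [300.62066650390625, 232.55172729492188]] [[614.1  41.5 195. ]
 [611.3  48.4 195. ]
 [665.5  56.  195. ]
 [668.   49.3 195. ]]
```

```bash
python3 - <<'E'
from h import *
np.set_printoptions(precision=1,suppress=True)
t=cv2.imread("pics/top0.png").astype(int);s=cv2.imread("pics/scene0.png").astype(int)
def comp(m,x0,y0,x1,y1):
    z=np.zeros(m.shape,np.uint8);z[y0:y1,x0:x1]=m[y0:y1,x0:x1]
    return max(cv2.findContours(z,0,2)[0],key=cv2.contourArea)
bt=t[:,:,0]-t[:,:,2]>30; kt=(t.max(2)<60)&(t[:,:,0]-t[:,:,2]<22)
c=comp(bt,364,218,402,263) ; print("plate",cv2.approxPolyDP(c,1.5,True)[:,0].tolist(),cv2.boundingRect(c))
c=comp(kt,366,234,404,256); b=cv2.boxPoints(cv2.minAreaRect(c));print("grip",b,onz("top",b,208)[:,:2])
c=comp(t[:,:,0]-t[:,:,2]>18,300,105,380,140);b=cv2.boundingRect(c);print("band",b,onz("top",[[b[0],120],[b[0]+b[2],114]],185)[:,:2])
for r in range(218,266,4): print(r,''.join('B' if bt[r,x] else 'k' if kt[r,x] else '.' for x in range(345,408)))
bs=s[:,:,0]-s[:,:,2]>30; ks=(s.max(2)<60)&~bs
for r in range(164,214,3): print(r,''.join('B' if bs[r,x] else 'k' if ks[r,x] else '.' for x in range(172,220)))
E
```

```text
plate [[365, 224], [364, 260], [395, 261], [396, 250], [391, 252], [370, 251], [366, 245], [373, 237], [384, 235], [391, 229], [396, 228], [396, 225]] (364, 224, 33, 38)
grip [[369. 239.]
 [397. 239.]
 [397. 250.]
 [369. 250.]] [[ 469.8 -143.6]
 [ 468.8 -192.8]
 [ 449.5 -191.8]
 [ 450.4 -142.6]]
band (316, 111, 48, 11) [[ 696.2  -59.7]
 [ 706.2 -149.7]]
218 ...............................................................
222 ...............................................................
226 ....................BBBBBBBBBBBBBBBBBBBBBBBBBBBBBBBB...........
230 ....................BBBBBBBBBBBBBBBBBBBBBBBBBB.................
234 ....................BBBBBBBBBBBBBBBBBBBB.......................
238 ...........kk...kkk.BBBBBBBB.B..................B..............
242 ....................BBBB.kkkkkkkkkkkkkkkkkkkkkkkkkkkk..........
246 ........BBBB........BBBBkkkk.kkkkkkkkkkkkkkkkkkkkkkkk..........
250 ........BB.......kk.BBBBB...........kkkkkkkkkkkk..BB...........
254 ...........k.....kk.BBBBBBBBBBBBBBBBBBBBBBBBBBBBBBB............
258 ........B.B.......kBBBBBBBBBBBBBBBBBBBBBBBBBBBBBBBB.........
[... 272 characters left out ...]
...........
176 .........kkkkkkkkkkkkkkkkkk.....................
179 ..........kkkkkkkkkkkkkkkkkk.BBBBB..............
182 .........BBkkkkkkkkkkkkkkkkkkBBBBB..............
185 ........BBBkkkkkkkkkkkkkkkkkkBBBB...............
188 ........BBBBBBBBBBBBBBBBBBBBBBBBB...............
191 .......BBBBBBBBBBBBBBBBBBBBBBBBBB...............
194 .......BBBBBBBBBBBBBBBBBBBBBBBBBB...............
197 ......BBBBBBBBBBBBBBBBBBBBBBBBBBB...............
200 ................................................
203 ................................................
206 ........................B.B.BBBBBB..............
209 ...........BBBBBBBBBBBBBBBBBBBBBBB..............
212 ............BBBBBBBBBBBBBBBBBBBBBBB.............
```

```bash
python3 - <<'E'
from h import *
np.set_printoptions(precision=1,suppress=True)
P=onz("top",[[364.5,223.7],[396.5,224.5],[395.5,261.5],[364,260.8]],158)[:,:2];print(P)
c=P.mean(0);f=(P[0]+P[1]-P[2]-P[3])/2;l=(P[0]+P[3]-P[1]-P[2])/2
print(c,np.linalg.norm(f),np.linalg.norm(l),"yaw",np.degrees(np.arctan2(f[1],f[0])),np.degrees(np.arctan2(-l[0],l[1])))
u=f/np.linalg.norm(f);gr=c-7*u;print("grip",gr)
# predicted pixels of grip top corners and plate corners
v=np.array([-u[1],u[0]])
for n in("top","scene"):
    print(n,proj(n,[[*(gr+a*8*u+b*22*v),208] for a,b in((1,1),(1,-1),(-1,-1),(-1,1))]).round(1).tolist(),proj(n,[[*(gr+a*u+b*30*v),158] for a,b in((42,1),(42,-1),(-28,-1),(-28,1))]).round(1).tolist())
E
```

```text
[[ 503.2 -145.9]
 [ 500.5 -205.3]
 [ 432.1 -199.7]
 [ 434.6 -141.7]]
[ 467.6 -173.1] 68.73552765555971 58.76664457272007 yaw -4.094482551985359 -2.502986848671609
grip [ 460.6 -172.6]
top [[373.4, 238.7], [398.4, 240.0], [398.2, 249.1], [373.2, 247.8]] [[364.4, 222.9], [396.6, 224.6], [396.0, 262.3], [363.4, 260.7]]
scene [[198.7, 170.8], [178.9, 171.4], [179.6, 166.7], [199.2, 166.1]] [[204.1, 197.2], [177.4, 198.2], [180.4, 177.3], [205.9, 176.4]]
```

Measurements agree: the plate comes out at 59x69 mm (60x70 expected) and the predicted grip pixels match in both views.
- **Grip:** about (460.6, -172.6), yaw about -3°.
- **Rail lip centre:** about (662, 22), yaw about 8.3°. The band measures -176 to -86 mm, as given.
- **Flag face:** rail y of about +25 mm.

I'll move above the grip, closing the fingers along its 16 mm side.

servo_tool(moves=[{"dp":[0.05,-0.04,-0.02],"delta_rot":[0,0,-0.03]},{"dp":[0.12,-0.1,-0.03],"delta_rot":[0,0,-0.08]},{"dp":[0.19,-0.155,-0.042],"delta_rot":[0,0,-0.13]},{"dp":[0.26,-0.21,-0.042],"delta_rot":[0,0,-0.18]},{"dp":[0.32,-0.26,-0.042],"delta_rot":[0,0,-0.23]},{"dp":[0.38,-0.31,-0.042],"delta_rot":[0,0,-0.28]},{"dp":[0.43,-0.345,-0.042],"delta_rot":[0,0,-0.33]},{"dp":[0.4518,-0.3642,-0.042],"delta_rot":[0,0,-0.36]},{"dp":[0.4518,-0.3642,-0.042],"delta_rot":[0,0,-0.36]},{"dp":[0.4518,-0.3642,-0.042],"delta_rot":[0,0,-0.36]},{"dp":[0.4518,-0.3642,-0.042],"delta_rot":[0,0,-0.36]},{"dp":[0.4518,-0.3642,-0.042],"delta_rot":[0,0,-0.36]}], grip=1)

```text
t: 1.65
tool_pos: [460.2, -173.6, 264.8]
ee_rot: [0.726, 0.687, -0.0, -0.0]
force: [0.2, -0.1, -0.4]
opening: 1.002
finger_force: 0.0
```

servo_tool(moves=[{"dp":[0,0,0.03],"delta_rot":[0,0,0]},{"dp":[0,0,0.06],"delta_rot":[0,0,0]},{"dp":[0,0,0.085],"delta_rot":[0,0,0]},{"dp":[0,0,0.105],"delta_rot":[0,0,0]},{"dp":[0,0,0.118],"delta_rot":[0,0,0]},{"dp":[0,0,0.118],"delta_rot":[0,0,0]},{"dp":[0,0,0.118],"delta_rot":[0,0,0]}])

```text
t: 2.52
tool_pos: [461.1, -172.9, 171.2]
ee_rot: [0.726, 0.688, 0.0, 0.001]
force: [-0.1, 0.2, 0.5]
opening: 1.002
finger_force: 0.0
```

servo_tool(moves=[{"dp":[0,0,0],"delta_rot":[0,0,0]},{"dp":[0,0,0],"delta_rot":[0,0,0]},{"dp":[0,0,0],"delta_rot":[0,0,0]},{"dp":[0,0,0],"delta_rot":[0,0,0]},{"dp":[0,0,0],"delta_rot":[0,0,0]},{"dp":[0,0,0],"delta_rot":[0,0,0]},{"dp":[0,0,0],"delta_rot":[0,0,0]},{"dp":[0,0,0],"delta_rot":[0,0,0]}], grip=0, newtons=50)

```text
t: 3.52
tool_pos: [460.8, -172.7, 170.7]
ee_rot: [0.726, 0.688, 0.0, 0.0]
force: [1.2, 0.6, 2.7]
opening: 0.183
finger_force: 50.4
```

servo_tool(moves=[{"dp":[0,0,-0.005],"delta_rot":[0,0,0]},{"dp":[0,0,-0.02],"delta_rot":[0,0,0]},{"dp":[0,0,-0.05],"delta_rot":[0,0,0]},{"dp":[0,0,-0.09],"delta_rot":[0,0,0]},{"dp":[0,0,-0.13],"delta_rot":[0,0,0]},{"dp":[0,0,-0.17],"delta_rot":[0,0,0]},{"dp":[0,0,-0.21],"delta_rot":[0,0,0]},{"dp":[0,0,-0.25],"delta_rot":[0,0,0]},{"dp":[0,0,-0.275],"delta_rot":[0,0,0]},{"dp":[0.005,0.012,-0.281],"delta_rot":[0,0,-0.01]},{"dp":[0.017,0.04,-0.281],"delta_rot":[0,0,-0.02]},{"dp":[0.033,0.08,-0.281],"delta_rot":[0,0,-0.035]},{"dp":[0.05,0.12,-0.281],"delta_rot":[0,0,-0.05]},{"dp":[0.067,0.16,-0.281],"delta_rot":[0,0,-0.0639]},{"dp":[0.078,0.187,-0.281],"delta_rot":[0,0,-0.0639]},{"dp":[0.0837,0.2008,-0.281],"delta_rot":[0,0,-0.0639]},{"dp":[0.0837,0.2008,-0.281],"delta_rot":[0,0,-0.0639]},{"dp":[0.0837,0.2008,-0.281],"delta_rot":[0,0,-0.0639]}])

```text
t: 5.78
tool_pos: [624.0, -114.6, 395.0]
ee_rot: [0.653, 0.757, -0.0, -0.0]
force: [-0.1, -0.6, -5.7]
opening: 0.184
finger_force: 49.5
```

servo_tool(moves=[{"dp":[0,0,0.015],"delta_rot":[0,0,0]},{"dp":[0,0,0.04],"delta_rot":[0,0,0]},{"dp":[0,0,0.07],"delta_rot":[0,0,0]},{"dp":[0,0,0.1],"delta_rot":[0,0,0]},{"dp":[0,0,0.13],"delta_rot":[0,0,0]},{"dp":[0,0,0.155],"delta_rot":[0,0,0]},{"dp":[0,0,0.175],"delta_rot":[0,0,0]},{"dp":[0,0,0.187],"delta_rot":[0,0,0]},{"dp":[0,0,0.187],"delta_rot":[0,0,0]},{"dp":[0,0,0.187],"delta_rot":[0,0,0]}])

```text
t: 7.02
tool_pos: [625.1, -114.5, 246.8]
ee_rot: [0.653, 0.757, 0.0, 0.001]
force: [0.1, 0.0, -3.9]
opening: 0.181
finger_force: 49.5
```

```bash
python3 - <<'E'
from bench import bot
import cv2,numpy as np
o=bot.get_obs();print(o["tool_pos"],o["ee_rot"],o["opening"],o["force"],o["wrist_torque"],o["joint_pos"])
a=bot.read_camera("top")["frame"][:,:,::-1];b=bot.read_camera("scene")["frame"][:,:,::-1]
cv2.imwrite("pics/t1.png",a);cv2.imwrite("pics/s1.png",b)
r=lambda i:cv2.resize(i,(400,600),interpolation=cv2.INTER_CUBIC)
cv2.imwrite("pics/v1.png",np.hstack([r(a[90:240,310:410]),r(b[130:310,150:270])]))
E
```

```text
[ 625.13188197 -114.46322708  246.79015379] [6.52980247e-01 7.57374412e-01 3.53943337e-04 8.19945511e-04] 0.18091878189804486 [ 6.57661507e-02  3.81269623e-03 -3.89987943e+00] [-0.0512882  -0.01862709  0.03768487] [-3.05092299e-01  2.34430145e-01  1.48092311e+00  1.95563760e-06
  1.42445325e+00 -4.52862696e-01]
```

View pics/v1.png

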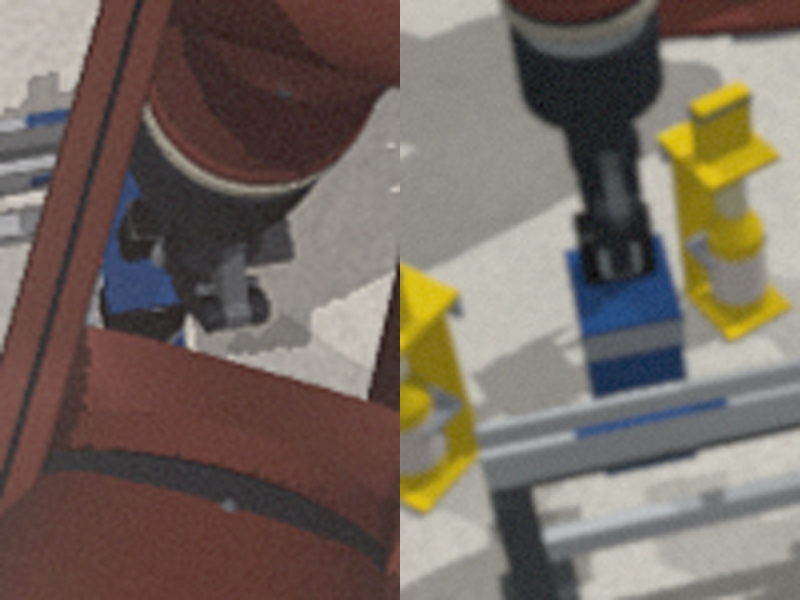

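The carrier hangs upright in front of the rail, with its plate front edge at about (236,229)-(255,226) in the scene image. I'll check the carrier and lip against predictions in the scene view.

```bash
python3 - <<'E'
from h import *
np.set_printoptions(precision=1,suppress=True)
s=cv2.imread("pics/s1.png").astype(int);s0=cv2.imread("pics/scene0.png");g=cv2.cvtColor(s0,6).astype(float)
bl=s[:,:,0]-s[:,:,2]>30
y=np.radians(8.46);u=np.array([np.cos(y),np.sin(y)]);v=np.array([-u[1],u[0]])
gr=np.array([625.1,-114.5])
print("pred plate",proj("scene",[[*(gr+42*u+b*30*v),z] for z in(234,) for b in(-1,1)]),proj("scene",[[*(gr-28*u+b*30*v),234] for b in(-1,1)]))
pts=[]
for c in range(203,234):
    r=[k for k in range(200,240) if bl[k,c]]
    if len(r)>5:
        e=r[0]
        while bl[e+1,c]: e+=1
        pts.append((c,e+.5))
print(pts)
for r in(212,218,224): k=np.where(bl[r,195:245])[0]+195;print(r,k.min(),k.max()+1)
L=lambda t,off,z:[662-.1444*t+off*.9895,22+.9895*t+off*.1444,z]
for t in(-200,-150,-100,-50,-20):
    p=[proj("scene",[L(t,o,190)])[0] for o in(-3,3,17,23)]
    c=int(round(p[0][0]));a=int(p[0][1])-4
    print(t,"col",c,"rows lipfront,lipback,wallfront,wallback",[round(q[1],1) for q in p],"start",a,g[a:a+18,c].astype(int))
E
```

```text
pred plate [[204.1 229.6]
 [235.1 223.3]] [[198.6 204.3]
 [228.1 198.6]]
[(203, 221.5), (204, 229.5), (205, 230.5), (206, 230.5), (207, 230.5), (208, 230.5), (209, 230.5), (210, 229.5), (211, 229.5), (212, 229.5), (213, 229.5), (214, 229.5), (215, 228.5), (216, 228.5), (217, 228.5), (218, 228.5), (219, 228.5), (220, 227.5), (221, 227.5), (222, 227.5), (223, 227.5), (224, 226.5), (225, 226.5), (226, 226.5), (227, 226.5), (228, 226.5), (229, 226.5), (230, 225.5), (231, 225.5), (232, 225.5), (233, 225.5)]
212 202 231
218 203 233
224 204 234
-200 col 187 rows lipfront,lipback,wallfront,wallback [np.float64(253.0), np.float64(255.3), np.float64(260.9), np.float64(263.3)] start 248 [135 134 131 132 132 143 158 163 147 118 106 100 103 114 141 159 151 127]
-150 col 213 rows lipfront,lipback,wallfront,wallback [np.float64(247.6), np.float64(249.9), np.float64(255.4), np.float64(257.8)] start 243 [147 155 155 152 154 158 167 156 132 110 100 106  98  89  80  80  91  98]
-100 col 238 rows lipfront,lipback,wallfront,wallback [np.float64(242.3), np.float64(244.6), np.float64(250.0), np.float64(252.3)] start 238 [180 181 171 169 166 173 170 151 127 110 104 105 101  90  79  91  99 104]
-50 col 262 rows lipfront,lipback,wallfront,wallback [np.float64(237.2), np.float64(239.4), np.float64(244.7), np.float64(246.9)] start 233 [173 178 185 188 186 185 176 155 128 112 108 111 123 145 163 155 133 113]
-20 col 277 rows lipfront,lipback,wallfront,wallback [np.float64(234.1), np.float64(236.3), np.float64(241.5), np.float64(243.8)] start 230 [167 166 171 165 166 177 170 150 124 111 108 108 122 154 167 150 122 110]
```

servo_tool(moves=[{"dp":[0,0.004,0],"delta_rot":[0,0,0]},{"dp":[0,0.01,0],"delta_rot":[0,0,0]},{"dp":[0,0.017,0],"delta_rot":[0,0,0]},{"dp":[0,0.023,0],"delta_rot":[0,0,0]},{"dp":[0,0.0265,0],"delta_rot":[0,0,0]},{"dp":[0,0.0275,0],"delta_rot":[0,0,0]},{"dp":[0,0.0275,0],"delta_rot":[0,0,0]},{"dp":[0,0.0275,0],"delta_rot":[0,0,0]}])

```text
t: 8.12
tool_pos: [646.2, -111.1, 245.7]
ee_rot: [0.653, 0.757, -0.0, -0.0]
force: [-0.4, -0.1, -5.1]
opening: 0.18
finger_force: 49.5
```

servo_tool(moves=[{"dp":[0,0.0015,0],"delta_rot":[0,0,0]},{"dp":[0,0.0025,0],"delta_rot":[0,0,0]},{"dp":[0,0.0025,0],"delta_rot":[0,0,0]}])

```text
t: 8.5
tool_pos: [648.3, -110.8, 245.7]
ee_rot: [0.653, 0.757, 0.0, -0.0]
force: [0.7, 0.3, -5.4]
opening: 0.182
finger_force: 49.5
```

servo_tool(moves=[{"dp":[0,0.0006,0],"delta_rot":[0,0,0]},{"dp":[0,0.0012,0],"delta_rot":[0,0,0]},{"dp":[0,0.0012,0],"delta_rot":[0,0,0]}])

```text
t: 8.88
tool_pos: [649.3, -110.6, 245.7]
ee_rot: [0.653, 0.757, -0.0, -0.0]
force: [0.5, -0.7, -6.4]
opening: 0.178
finger_force: 49.5
```

servo_tool(moves=[{"dp":[0,0.0006,0],"delta_rot":[0,0,0]},{"dp":[0,0.0012,0],"delta_rot":[0,0,0]},{"dp":[0,0.0012,0],"delta_rot":[0,0,0]}])

```text
t: 9.25
tool_pos: [650.2, -110.5, 245.7]
ee_rot: [0.653, 0.757, -0.0, -0.0]
force: [0.2, -0.6, -5.1]
opening: 0.182
finger_force: 49.5
```

servo_tool(moves=[{"dp":[0,0.0006,0],"delta_rot":[0,0,0]},{"dp":[0,0.0012,0],"delta_rot":[0,0,0]},{"dp":[0,0.0012,0],"delta_rot":[0,0,0]}])

```text
t: 9.62
tool_pos: [651.2, -110.3, 245.7]
ee_rot: [0.653, 0.757, 0.0, 0.0]
force: [-0.3, 0.3, -5.2]
opening: 0.181
finger_force: 49.5
```

servo_tool(moves=[{"dp":[0,0.0006,0],"delta_rot":[0,0,0]},{"dp":[0,0.0012,0],"delta_rot":[0,0,0]},{"dp":[0,0.0012,0],"delta_rot":[0,0,0]}])

```text
t: 10.0
tool_pos: [651.7, -110.3, 245.7]
ee_rot: [0.653, 0.757, -0.0, -0.0]
force: [-2.7, -0.9, -4.3]
opening: 0.183
finger_force: 49.6
```

servo_tool(moves=[{"dp":[0,-0.0025,0],"delta_rot":[0,0,0]},{"dp":[0,-0.0025,0.002],"delta_rot":[0,0,0]},{"dp":[0,-0.0025,0.006],"delta_rot":[0,0,0]},{"dp":[0,-0.0025,0.011],"delta_rot":[0,0,0]},{"dp":[0,-0.0025,0.015],"delta_rot":[0,0,0]},{"dp":[0,-0.0025,0.0175],"delta_rot":[0,0,0]},{"dp":[0,-0.0025,0.0195],"delta_rot":[0,0,0]},{"dp":[0,-0.0025,0.0215],"delta_rot":[0,0,0]},{"dp":[0,-0.0025,0.0235],"delta_rot":[0,0,0]},{"dp":[0,-0.0025,0.0235],"delta_rot":[0,0,0]}])

```text
t: 11.25
tool_pos: [650.0, -110.5, 226.7]
ee_rot: [0.653, 0.757, -0.0, -0.0]
force: [-0.5, -0.6, -5.1]
opening: 0.184
finger_force: 49.5
```

servo_tool(moves=[{"dp":[0,0,0.0015],"delta_rot":[0,0,0]},{"dp":[0,0,0.003],"delta_rot":[0,0,0]},{"dp":[0,0,0.0045],"delta_rot":[0,0,0]},{"dp":[0,0,0.006],"delta_rot":[0,0,0]},{"dp":[0,0,0.006],"delta_rot":[0,0,0]}])

```text
t: 11.88
tool_pos: [650.0, -110.5, 221.9]
ee_rot: [0.653, 0.757, -0.0, -0.0]
force: [-0.0, -0.2, -4.7]
opening: 0.184
finger_force: 49.5
```

servo_tool(moves=[{"dp":[0,0,0.0015],"delta_rot":[0,0,0]},{"dp":[0,0,0.003],"delta_rot":[0,0,0]},{"dp":[0,0,0.0045],"delta_rot":[0,0,0]},{"dp":[0,0,0.006],"delta_rot":[0,0,0]},{"dp":[0,0,0.006],"delta_rot":[0,0,0]}])

```text
t: 12.5
tool_pos: [650.0, -110.4, 217.1]
ee_rot: [0.653, 0.757, -0.0, -0.0]
force: [0.3, 0.3, -5.1]
opening: 0.18
finger_force: 49.5
```

servo_tool(moves=[{"dp":[0,0,0.0015],"delta_rot":[0,0,0]},{"dp":[0,0,0.003],"delta_rot":[0,0,0]},{"dp":[0,0,0.0045],"delta_rot":[0,0,0]},{"dp":[0,0,0.0055],"delta_rot":[0,0,0]},{"dp":[0,0,0.0055],"delta_rot":[0,0,0]}])

```text
t: 13.12
tool_pos: [650.0, -110.5, 212.7]
ee_rot: [0.653, 0.757, -0.0, -0.0]
force: [-0.8, -0.1, -5.0]
opening: 0.18
finger_force: 49.5
```

servo_tool(moves=[{"dp":[0,0,0.0006],"delta_rot":[0,0,0]},{"dp":[0,0,0.0012],"delta_rot":[0,0,0]},{"dp":[0,0,0.0012],"delta_rot":[0,0,0]}])

```text
t: 13.5
tool_pos: [650.1, -110.5, 211.9]
ee_rot: [0.653, 0.757, -0.0, -0.0]
force: [0.5, 0.5, -5.7]
opening: 0.179
finger_force: 49.5
```

servo_tool(moves=[{"dp":[0,0,0.0006],"delta_rot":[0,0,0]},{"dp":[0,0,0.0012],"delta_rot":[0,0,0]},{"dp":[0,0,0.0012],"delta_rot":[0,0,0]}])

```text
t: 13.88
tool_pos: [650.1, -110.5, 210.9]
ee_rot: [0.653, 0.757, 0.0, -0.0]
force: [-0.6, 0.1, -4.2]
opening: 0.174
finger_force: 49.5
```

servo_tool(moves=[{"dp":[0,0,0.0006],"delta_rot":[0,0,0]},{"dp":[0,0,0.0012],"delta_rot":[0,0,0]},{"dp":[0,0,0.0012],"delta_rot":[0,0,0]}])

```text
t: 14.25
tool_pos: [650.2, -110.5, 210.7]
ee_rot: [0.653, 0.757, 0.0, 0.0]
force: [-1.6, -0.1, 0.6]
opening: 0.175
finger_force: 50.1
```

Contact came exactly at the predicted seated height: 210.7 mm, with the weight off the gripper. Now I'll slide along the rail.

servo_tool(moves=[{"dp":[0.004,0,0],"delta_rot":[0,0,0]},{"dp":[0.012,0,0],"delta_rot":[0,0,0]},{"dp":[0.022,0,0],"delta_rot":[0,0,0]},{"dp":[0.034,0,0],"delta_rot":[0,0,0]},{"dp":[0.046,0,0],"delta_rot":[0,0,0]},{"dp":[0.058,0,0],"delta_rot":[0,0,0]},{"dp":[0.07,0,0],"delta_rot":[0,0,0]},{"dp":[0.082,0,0],"delta_rot":[0,0,0]},{"dp":[0.094,0,0],"delta_rot":[0,0,0]},{"dp":[0.106,0,0],"delta_rot":[0,0,0]},{"dp":[0.116,0,0],"delta_rot":[0,0,0]},{"dp":[0.124,0,0],"delta_rot":[0,0,0]},{"dp":[0.13,0,0],"delta_rot":[0,0,0]},{"dp":[0.1325,0,0],"delta_rot":[0,0,0]},{"dp":[0.1325,0,0],"delta_rot":[0,0,0]},{"dp":[0.1325,0,0],"delta_rot":[0,0,0]}])

```text
t: 16.25
tool_pos: [634.7, -5.3, 210.6]
ee_rot: [0.653, 0.757, 0.0, 0.0]
force: [-0.1, -3.6, 4.9]
opening: 0.178
finger_force: 51.1
```

```bash
python3 - <<'E'
from bench import bot
import cv2,numpy as np
a=bot.read_camera("top")["frame"][:,:,::-1];b=bot.read_camera("scene")["frame"][:,:,::-1]
cv2.imwrite("pics/s2.png",b)
r=lambda i:cv2.resize(i,(400,400),interpolation=cv2.INTER_CUBIC)
cv2.imwrite("pics/v2.png",np.hstack([r(a[80:200,210:330]),r(b[160:280,230:350])]))
E
```

```text
(no output)
```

View pics/v2.png

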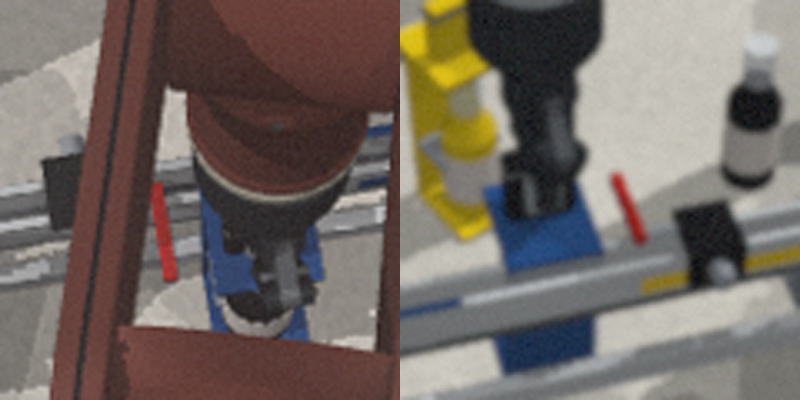

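The carrier is seated on the lip (scene crop: plate at (545,240)), and the red flag at (630,210) has a clear gap before it. I'll ease the downforce slightly and continue.

servo_tool(moves=[{"dp":[0.003,0,-0.0005],"delta_rot":[0,0,0]},{"dp":[0.007,0,-0.0005],"delta_rot":[0,0,0]},{"dp":[0.012,0,-0.0005],"delta_rot":[0,0,0]},{"dp":[0.016,0,-0.0005],"delta_rot":[0,0,0]},{"dp":[0.018,0,-0.0005],"delta_rot":[0,0,0]},{"dp":[0.018,0,-0.0005],"delta_rot":[0,0,0]}])

```text
t: 17.1
tool_pos: [632.4, 8.8, 210.7]
ee_rot: [0.653, 0.757, 0.0, 0.0]
force: [0.9, -4.6, 4.0]
opening: 0.18
finger_force: 51.0
```

servo_tool(moves=[{"dp":[0.002,0,0],"delta_rot":[0,0,0]},{"dp":[0.004,0,0],"delta_rot":[0,0,0]},{"dp":[0.006,0,0],"delta_rot":[0,0,0]},{"dp":[0.008,0,0],"delta_rot":[0,0,0]},{"dp":[0.01,0,0],"delta_rot":[0,0,0]},{"dp":[0.01,0,0],"delta_rot":[0,0,0]}])

```text
t: 17.85
tool_pos: [631.3, 16.3, 210.7]
ee_rot: [0.653, 0.757, -0.0, 0.0]
force: [0.8, -5.3, 4.5]
opening: 0.178
finger_force: 51.2
```

servo_tool(moves=[{"dp":[0.002,0,-0.0006],"delta_rot":[0,0,0]},{"dp":[0.004,0,-0.0006],"delta_rot":[0,0,0]},{"dp":[0.006,0,-0.0006],"delta_rot":[0,0,0]},{"dp":[0.006,0,-0.0006],"delta_rot":[0,0,0]}])

```text
t: 18.35
tool_pos: [630.4, 21.3, 210.7]
ee_rot: [0.653, 0.757, -0.0, -0.0]
force: [1.1, -5.1, 2.6]
opening: 0.179
finger_force: 50.8
```

servo_tool(moves=[{"dp":[0.0006,0,0],"delta_rot":[0,0,0]},{"dp":[0.0012,0,0],"delta_rot":[0,0,0]},{"dp":[0.0012,0,0],"delta_rot":[0,0,0]}])

```text
t: 18.73
tool_pos: [630.3, 22.0, 210.7]
ee_rot: [0.653, 0.757, -0.0, 0.0]
force: [0.9, -5.2, 3.0]
opening: 0.179
finger_force: 50.9
```

servo_tool(moves=[{"dp":[0.0006,0,0],"delta_rot":[0,0,0]},{"dp":[0.0012,0,0],"delta_rot":[0,0,0]},{"dp":[0.0012,0,0],"delta_rot":[0,0,0]}])

```text
t: 19.1
tool_pos: [630.2, 23.0, 210.7]
ee_rot: [0.653, 0.757, -0.0, 0.0]
force: [1.4, -5.3, 2.8]
opening: 0.183
finger_force: 50.9
```

servo_tool(moves=[{"dp":[0.0006,0,0],"delta_rot":[0,0,0]},{"dp":[0.0012,0,0],"delta_rot":[0,0,0]},{"dp":[0.0012,0,0],"delta_rot":[0,0,0]}])

```text
t: 19.48
tool_pos: [630.0, 23.9, 210.7]
ee_rot: [0.653, 0.757, -0.0, 0.0]
force: [1.8, -5.1, 3.2]
opening: 0.178
finger_force: 50.9
```

servo_tool(moves=[{"dp":[0.0006,0,0],"delta_rot":[0,0,0]},{"dp":[0.0012,0,0],"delta_rot":[0,0,0]},{"dp":[0.0012,0,0],"delta_rot":[0,0,0]}])

```text
t: 19.85
tool_pos: [629.9, 24.8, 210.7]
ee_rot: [0.653, 0.757, -0.0, 0.0]
force: [0.9, -5.2, 2.3]
opening: 0.181
finger_force: 50.9
```

```bash
cat > fl.py <<'E'
from h import *
from bench import bot
np.set_printoptions(precision=1,suppress=True)
def flag(img):
    hs=cv2.cvtColor(img,cv2.COLOR_BGR2HSV);rd=cv2.inRange(hs,(0,110,50),(9,255,255))|cv2.inRange(hs,(171,110,50),(180,255,255))
    m=np.zeros_like(rd);m[200:245,280:330]=rd[200:245,280:330];c=max(cv2.findContours(m,0,2)[0],key=cv2.contourArea)
    b=cv2.boxPoints(cv2.minAreaRect(c));return onz("scene",[b.mean(0)],195)[0]
def stop(img):
    k=(img.max(2)<50).astype(np.uint8);m=np.zeros_like(k);m[210:250,308:345]=k[210:250,308:345];c=max(cv2.findContours(m,0,2)[0],key=cv2.contourArea)
    M=cv2.moments(c);return M["m10"]/M["m00"],M["m01"]/M["m00"],M["m00"]
if __name__=="__main__":
    import sys
    b=bot.read_camera("scene")["frame"][:,:,::-1].copy();cv2.imwrite(sys.argv[1],b)
    for i in(cv2.imread("pics/scene0.png"),cv2.imread("pics/s2.png"),b): print(flag(i),np.round(stop(i),2))
E
python3 fl.py pics/s3.png
```

```text
[638.9  49.  195. ] [322.3 231.5 257. ]
[639.5  48.7 195. ] [322.3 231.5 259. ]
[636.8  60.  195. ] [322.4 231.4 257. ]
```

The flag has moved about 11.4 mm and the stop hasn't moved. Inching home by feel.

servo_tool(moves=[{"dp":[0.0005,0,0],"delta_rot":[0,0,0]},{"dp":[0.0008,0,0],"delta_rot":[0,0,0]},{"dp":[0.0008,0,0],"delta_rot":[0,0,0]}])

```text
t: 20.27
tool_pos: [629.8, 25.4, 210.7]
ee_rot: [0.653, 0.757, -0.0, 0.0]
force: [0.8, -5.2, 3.0]
opening: 0.187
finger_force: 50.8
```

servo_tool(moves=[{"dp":[0.0005,0,0],"delta_rot":[0,0,0]},{"dp":[0.0008,0,0],"delta_rot":[0,0,0]},{"dp":[0.0008,0,0],"delta_rot":[0,0,0]}])

```text
t: 20.65
tool_pos: [629.8, 25.6, 210.7]
ee_rot: [0.653, 0.757, -0.0, 0.0]
force: [1.1, -7.5, 2.8]
opening: 0.182
finger_force: 50.8
```

servo_tool(moves=[{"dp":[0.0004,0,0],"delta_rot":[0,0,0]},{"dp":[0.0004,0,0],"delta_rot":[0,0,0]}])

```text
t: 20.9
tool_pos: [629.8, 25.7, 210.7]
ee_rot: [0.653, 0.757, -0.001, 0.001]
force: [1.1, -7.2, 2.9]
opening: 0.182
finger_force: 50.7
```

```bash
python3 fl.py pics/s4.png
```

```text
[638.9  49.  195. ] [322.3 231.5 257. ]
[639.5  48.7 195. ] [322.3 231.5 259. ]
[636.4  60.6 195. ] [322.4 231.4 255.5]
```

servo_tool(moves=[{"dp":[0,0,0],"delta_rot":[0,0,0]},{"dp":[0,0,0],"delta_rot":[0,0,0]}], grip=0.2, newtons=20)

```text
t: 21.2
tool_pos: [628.8, 27.7, 209.8]
ee_rot: [0.653, 0.758, -0.0, -0.001]
force: [0.0, -0.1, 0.0]
opening: 0.201
finger_force: 0.0
```

servo_tool(moves=[{"dp":[0,0,0],"delta_rot":[0,0,0]},{"dp":[0,0,0],"delta_rot":[0,0,0]},{"dp":[0,0,0],"delta_rot":[0,0,0]},{"dp":[0,0,0],"delta_rot":[0,0,0]},{"dp":[0,0,0],"delta_rot":[0,0,0]}], grip=0.55)

```text
t: 21.82
tool_pos: [629.7, 26.6, 210.9]
ee_rot: [0.653, 0.757, 0.0, -0.0]
force: [-0.2, -0.9, -0.2]
opening: 0.547
finger_force: 0.0
```

```bash
python3 fl.py pics/s5.png
```

```text
[638.9  49.  195. ] [322.3 231.5 257. ]
[639.5  48.7 195. ] [322.3 231.5 259. ]
[641.7  61.2 195. ] [322.4 231.4 258. ]
```

servo_tool(moves=[{"dp":[0,0,-0.005],"delta_rot":[0,0,0]},{"dp":[0,0,-0.02],"delta_rot":[0,0,0]},{"dp":[0,0,-0.045],"delta_rot":[0,0,0]},{"dp":[0,0,-0.08],"delta_rot":[0,0,0]},{"dp":[0,0,-0.12],"delta_rot":[0,0,0]},{"dp":[0,0,-0.16],"delta_rot":[0,0,0]},{"dp":[0,-0.05,-0.19],"delta_rot":[0,0,0]},{"dp":[0,-0.11,-0.2],"delta_rot":[0,0,0]},{"dp":[0,-0.17,-0.2],"delta_rot":[0,0,0]},{"dp":[0,-0.23,-0.2],"delta_rot":[0,0,0]},{"dp":[0,-0.27,-0.2],"delta_rot":[0,0,0]},{"dp":[0,-0.27,-0.2],"delta_rot":[0,0,0]},{"dp":[0,-0.27,-0.2],"delta_rot":[0,0,0]}])

```text
t: 23.5
tool_pos: [416.7, -5.2, 372.2]
ee_rot: [0.653, 0.757, 0.001, 0.001]
force: [1.3, 0.1, -0.1]
opening: 0.551
finger_force: 0.0
```

```bash
python3 fl.py pics/s6.png; python3 - <<'E'
from h import *
from bench import bot
a=bot.read_camera("top")["frame"][:,:,::-1].copy();cv2.imwrite("pics/t6.png",a);b=cv2.imread("pics/s6.png");b5=cv2.imread("pics/s4.png")
r=lambda i:cv2.resize(i,(266,399),interpolation=cv2.INTER_CUBIC)
cv2.imwrite("pics/v6.png",np.hstack([r(a[80:200,230:310]),r(b5[160:280,255:335]),r(b[160:280,255:335])]))
E
```

```text
[638.9  49.  195. ] [322.3 231.5 257. ]
[639.5  48.7 195. ] [322.3 231.5 259. ]
[637.4  61.  195. ] [322.5 231.3 262.5]
```

View pics/v6.png

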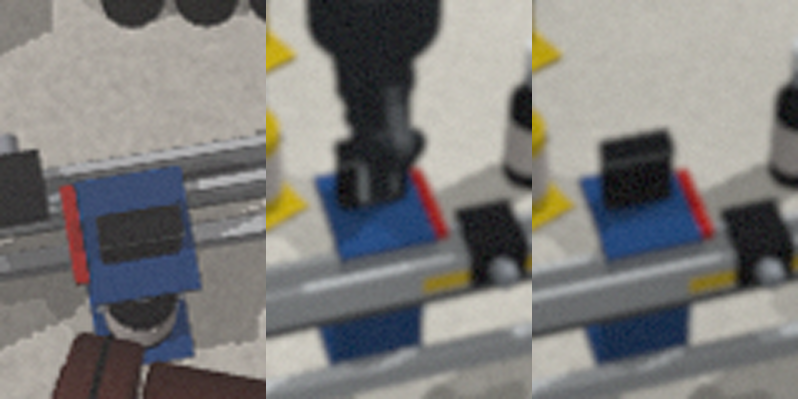

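The carrier hangs seated on the lip, with the flag pressed against its plate after about 12.1 mm of travel. The stop hasn't moved and the arm is clear, so I'm handing in.

```bash
python3 -c "
from bench import bot
print(bot.hand_in())"
```

```text
the job is handed in; nothing more can be done
None
```

The job is handed in at about 24 s of the 59 s limit: the blue carrier sits fully down behind the rail lip and holds the flag home (about 12 mm by camera); the stop showed no movement, and the arm was clear.

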